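# Clip the recipe board and hold the second clip open

## Robot

A 7-joint arm with a two-finger parallel gripper is mounted at the origin on the work surface. World frame = base frame: x ahead of the robot, y to its left, z up, the work surface at z = 0. Lengths are in m, angles in rad, forces in N, time in s.
With the tool pointing down it reaches from about 0.4 to 0.875 m from the base axis. Payload 19.3 kg.
Tool frame: the origin (TCP) lies between the finger pads, 19 mm behind the fingertips; this is the grasp point; z points along the fingers, y is the line along which they close (so a half turn about z gives the same grasp; the last joint's range is limited). The gripper opens to 85 mm and grips with 20 to 120 N. Pads are 22 mm wide; open, the fingers measure 114 mm over their backs; the gripper's body (76 mm by 85 mm) begins 54 mm behind the grasp point. The pads swing forward as they close: fully open they stand 13 mm farther back than shut.
Start: joints at [1.03, 0.521, -0.036, 1.599, 0.021, 1.021, -0.113], TCP at [0.283, -0.557, 0.25] pointing down, gripper open.
Joint ranges: [-2.91, 2.91], [-0.3, 2.13], [-1.5, 1.42], [0.17, 2.43], [-1.26, 4.41], [0.16, 1.93], [-2.52, 2.52]. Speed limits (rad/s): [1.89, 1.89, 2.39, 2.39, 3.01, 3.01, 3.01].

## Interface

Orientations are given as [roll, pitch, yaw] about the fixed x, y, z axes, in that order (R = Rz(yaw) Ry(pitch) Rx(roll)).
In Python, from workcell import bot gives the robot as it stands.
- The arm moves only by the tool nudge_tcp, called as a command line: name --argument value ..., lists and objects as JSON in quotes. Schema: {"type":"object","properties":{"segments":{"type":"string"},"clamp_n":{"type":"number"},"only":{"type":"string"},"quiet":{"type":"boolean"},"lines":{"type":"string"}},"required":["segments"],"additionalProperties":false}. segments is a string of 1 to 5 rows, parted by a bar, with the numbers parted by commas; each row has 7 numbers: the finger opening in m, then dx, dy, dz in m, then a rotation vector rx, ry, rz in rad; each row is the pose to reach, as a shift and turn from the pose commanded when the call began, along the tool's axes at that moment; what a row does not reach only later rows make up. A row lasts 1/8 s, in which the tool goes at most 0.0625 m and 0.188 rad, less where a joint would pass 70% of its speed; a pose out of reach is approached as far as the arm can. The fingers move at their own pace and stop on an object; clamp_n is the grip in N (left out, the last holds). Time passes only in rows, so rows that do not move let the fingers close. The tool returns the time, the measured TCP pose, the force, the opening and the grip force at its end. only (a regular expression) keeps the lines of the reply that match it, lines (a string "A,B") keeps lines A to B, and quiet returns only ok. Input that does not fit is refused with a message, and nothing moves.
- bot.observe(): the state, without advancing time (a new reading comes with each control period).
- bot.grab_frame(name): name is "scene" or "top"; returns the picture (480x640x3 uint8, blue, green, red); there is no depth.
- bot.calibration(name): a dict with "vfov" (degrees; the focal length in pixels is half the picture's height over the tangent of half this angle, whatever the lens; pixels are square), "cx", "cy" (the principal point, pixels), "eye" and "attitude" of the camera in the world. Camera axes: x right, y down, z forward; pixel columns grow to the right and rows downward; lengths in m; the calibration is good to about 2 mm. A picture is of the moment at which its call begins. calibration takes no time and is no camera call.
- bot.job_done(): hands the job in; it is judged then, once.
The state is a dict: "clock": time; "qpos": joint angles; "qd": joint speeds; "joint_efforts": joint torques, N m; "position": TCP position; "tool_rot": TCP orientation; "force": force on the tool from outside, world axes, zero at the start; "moment": the same for the moment, N m; "grip_width": finger opening in m; "finger_force": force on a finger pad.
Only numpy, scipy, OpenCV 4.12 (cv2) and the standard library are available. Lean on these libraries where they do the work, as an engineer would, in place of code of your own. Each camera call takes 0.05 s, during which the arm holds its last target. There are 200 camera calls.

## Task

Squeeze the blue clip open, take it off the rail, push it fully down over the top edge of the upright recipe board at the blue mark and let go so that it bites there. Then take the red clip off the rail in the same way and hold it wide open astride the board's top edge at the red mark, its jaws reaching at least a centimetre down past the edge on both sides but no part of the clip touching the board, so that I can slip another card in: finish like that, still squeezing the clip open in the air. Leave the other things on the worktop where they are.

Things in the scene. Friction and masses are not known exactly. Their poses are not given: they have to be found in the camera images.
- blue_clip: sprung blue bag clip, 76 mm tall, 26 mm wide, about 45 g, jaws down, two flat handles up. Origin on its pivot; z up, x the way handles and jaws open, y along the edge it sits on. Starts clamped on the rail fully home: its 11 mm thick pivot block rests on the edge, pivot 8 mm above it. At rest the handles lean out: 22 mm apart outside at 4 mm above the pivot, 46 mm at their tops, 40 mm above it
- red_clip: sprung red bag clip, made, clamped and measured like the blue one. Squeezed along x to the stop, a clip's handles are parallel, 18 mm apart outside, from 7 to 45 mm above the pivot, and its jaw lips gape 27 mm. Lip ends hang 36 mm below the pivot shut, 33 mm open. A TCP 28 mm above the pivot, tool down, closing along x, takes it well
- blue_jaw (a joint): opening angle of each blue jaw (both move alike), rad: 0 biting the 5 mm rail or board, 0.2 a lip gap of 19 mm, 0.32 wide open, at the stop. The spring needs about 5 N on each handle to start and 10 N at the stop; 20 to 40 N of grip holds it firmly against the stop. Let go, it snaps shut and bites
- red_jaw (a joint): the same for the red clip
- rail: clip rail, fixed: a steel strip 5 mm thick and 180 mm long standing on edge in a 60 x 200 x 18 mm wooden foot; top edge 90 mm above the worktop. Origin centre of its underside; y along the strip, x through its thickness. The two clips sit 45 mm to either side of the middle, in either order
- board: recipe board, fixed: stiff upright card 5 mm thick, 220 mm long, in an 80 x 240 x 22 mm dark wooden foot; top edge 130 mm above the worktop. Origin centre of its underside; y along the board, x through its thickness. Blue mark at y = +55 mm, red mark at y = -55 mm, both 24 mm wide on the top edge and 40 mm down both faces
- blue_mark (a point): middle of the board's top edge at the blue mark; axes as the board's
- red_mark (a point): middle of the board's top edge at the red mark; axes as the board's
- mug: white mug, 80 mm across, 95 mm tall; bystander; origin centre of its underside
- oil: green oil bottle, 60 mm across, 210 mm tall; bystander; origin centre of its underside
- jar: glass jar with red lid, 72 mm across, 100 mm tall; bystander; origin centre of its underside
- can: food can, 74 mm across, 110 mm tall; bystander; origin centre of its underside
- bowl: blue bowl near the robot, 100 mm across, 55 mm tall; bystander; origin centre of its underside
- spatula: spatula lying at the right; bystander; origin on its underside

How it is judged:
On the way, in this order (a step that is already met when the one before it is completed fails the run):
1. the blue clip, let go, bites the board at the blue mark, pushed home (y of blue_mark in the frame of blue_clip between -0.012 and 0.012 m and x of blue_mark in the frame of blue_clip between -0.005 and 0.005 m and z of blue_mark in the frame of blue_clip between -0.02 and -0.004 m and angle between blue_clip's own z axis and vertical below 0.2 rad and angle between the x axis of blue_clip and the x axis of board, either way round below 0.2 rad and value of joint blue_jaw below 0.06 rad and contact force between blue_clip and board above 1 N and contact force between the fingers and blue_clip below 0.1 N), for 0.2 s.
2. the red clip is squeezed open and lifted off the rail (value of joint red_jaw above 0.2 rad and distance of red_clip from where it was at the start of the episode above 0.05 m and contact force between the fingers and red_clip above 2 N and contact force between red_clip and rail below 0.2 N), for 0.1 s.
At the end, for the whole second after the job is handed in: Blue clip let go, shut on the board, pivot under 20 mm above the edge. Red clip held (over 2 N), open past 0.2 rad, still, touching nothing else, edge within 10 mm of mid-gap and 8 to 26 mm below its pivot. Both within 12 mm of their marks along the edge, upright and square within 0.2 rad (all of step 1 and y of red_mark in the frame of red_clip between -0.012 and 0.012 m and x of red_mark in the frame of red_clip between -0.01 and 0.01 m and z of red_mark in the frame of red_clip between -0.026 and -0.008 m and angle between red_clip's own z axis and vertical below 0.2 rad and angle between the x axis of red_clip and the x axis of board, either way round below 0.2 rad and value of joint red_jaw above 0.2 rad and contact force between red_clip and board below 0.2 N and contact force between red_clip and rail below 0.2 N and contact force between red_clip and blue_clip below 0.2 N and contact force between the fingers and red_clip above 2 N and linear speed of red_clip below 0.03 m/s); the arm keeps its last pose, push and grip.
It fails at once if a bystander is moved more than 30 mm (distance of any of mug, oil, jar, can, bowl, spatula from where it was at the start of the episode above 0.03 m).
It fails at once if a clip is dropped (height (world z) of any of blue_clip, red_clip below 0.07 m).
It also fails if it takes over 54 s, if anything falls off the work surface, if the arm or the gripper's body presses on something with over 40 N, if the wrist force passes 120 N, or if a joint passes its speed limit or range.

## Working session

There is one attempt and no reset: what is moved stays moved. The work goes in short steps, Python scripts to look and compute and a tool call to move; the robot and the scene stay as the last step left them, time stands still between calls to the robot, and variables do not carry over. Pictures are saved under pics/ and viewed, at most 11 in all, crops included, and the job is handed in when it is done.

```bash
ls; mkdir -p pics; python3 - <<'E'
from workcell import bot
import cv2
for n in("scene","top"):
    cv2.imwrite(f"pics/{n}0.png",bot.grab_frame(n)); print(n,bot.calibration(n))
s=bot.observe(); print(s)
E
```

```text
pics
workcell.py
scene {'vfov': 55.5082372993043, 'cx': 321.5647673901955, 'cy': 242.27753951069394, 'eye': array([1.09145296, 0.05086937, 0.95796901]), 'attitude': array([-2.57303853, -0.0151511 ,  1.82415523])}
top {'vfov': 53.51405982671313, 'cx': 322.73543093498824, 'cy': 237.7527480693236, 'eye': array([ 0.35640521, -0.07257297,  1.34003498]), 'attitude': array([-2.98037164, -0.02295952, -1.56815365])}
{'clock': 0.1, 'qpos': array([ 1.0297634 ,  0.52196415, -0.03633294,  1.59991831,  0.02119586,
        1.02109404, -0.11277768]), 'qd': array([-0.00036641, -0.00210933, -0.00055353, -0.00260382, -0.00158759,
       -0.00205396, -0.0006887 ]), 'joint_efforts': array([ 3.57018609e-03, -9.28494573e+01,  1.98364645e+00, -3.70538056e+01,
        1.79595058e-02,  5.44831477e-03, -3.66770081e-06]), 'position': array([ 0.28337289, -0.55676843,  0.24948884]), 'tool_rot': array([-3.14059551e+00,  6.24477489e-05,  4.70846328e-01]), 'force': array([-0.1206452 ,  0.06405581, -0.15209367]), 'moment': array([-0.01385678,  0.0338925 ,  0.03877358]), 'finger_force': 0.0, 'grip_width': 0.08540294672524312}
```

View pics/scene0.png

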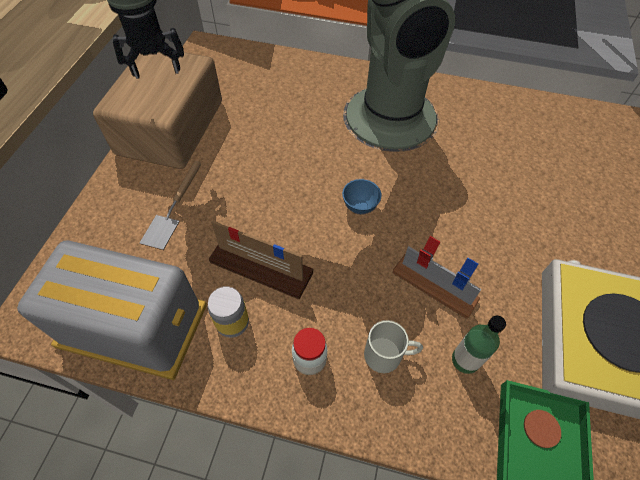

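View pics/top0.png

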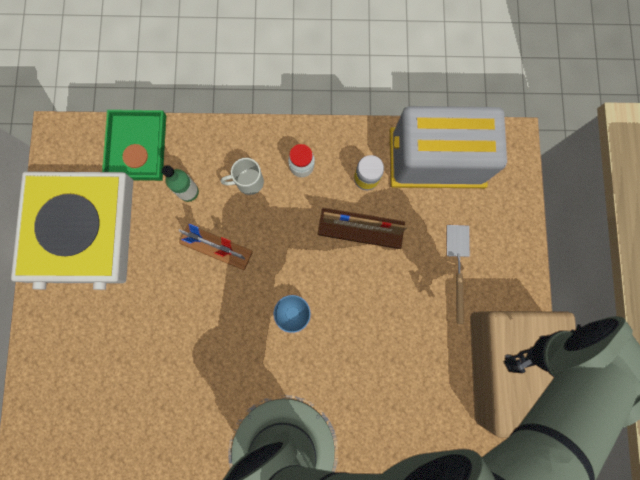

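```bash
python3 - <<'E'
import cv2,numpy as np
t=cv2.imread("pics/top0.png"); s=cv2.imread("pics/scene0.png")
def c(im,x,y,w=100,h=75): 
    r=cv2.resize(im[y:y+h,x:x+w],(400,300),interpolation=cv2.INTER_CUBIC)
    for i in range(0,w,10): cv2.line(r,(i*400//w,0),(i*400//w,6 if i%50 else 14),(255,255,255))
    for i in range(0,h,10): cv2.line(r,(0,i*400//w),(6 if i%50 else 14,i*400//w),(255,255,255))
    return r
cv2.imwrite("pics/crop0.png",np.vstack([np.hstack([c(t,165,210),c(t,312,190)]),np.hstack([c(s,390,230),c(s,203,217,112,84)])]))
E
```

```text
(no output)
```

View pics/crop0.png

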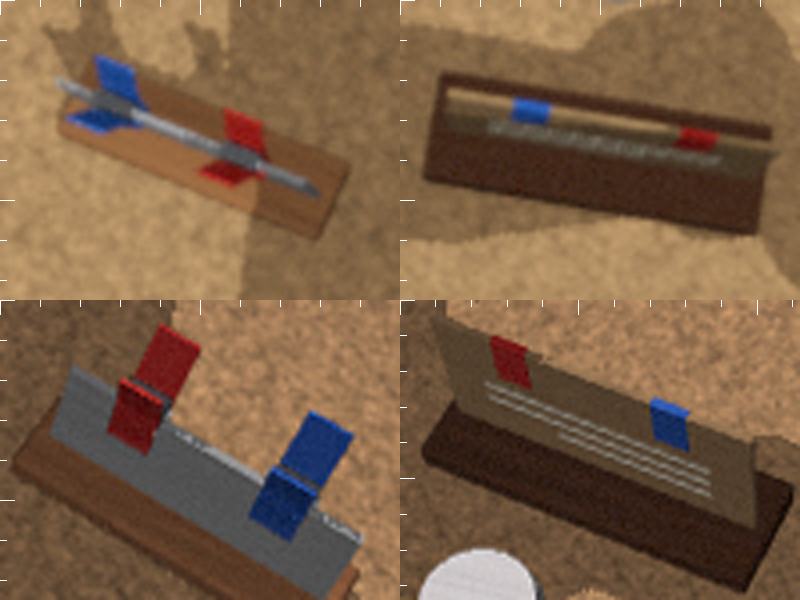

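```bash
cat > h.py <<'E'
import numpy as np
from scipy.spatial.transform import Rotation as R
from scipy.optimize import least_squares
from workcell import bot
C={n:bot.calibration(n) for n in("scene","top")}
def proj(n,P):
    c=C[n]; f=240/np.tan(np.radians(c["vfov"]/2))
    p=R.from_euler('xyz',c["attitude"]).inv().apply(np.atleast_2d(P)-c["eye"])
    return p[:,:2]/p[:,2:]*f+[c["cx"],c["cy"]]
def world(q,P):  # q=x,y,yaw
    return R.from_euler('z',q[2]).apply(np.atleast_2d(P))+[q[0],q[1],0]
def fit(pts,q0):
    def r(q): return np.concatenate([(proj(n,world(q,P))[0]-uv) for n,P,uv in pts])
    s=least_squares(r,q0,loss='soft_l1'); return s.x,r(s.x).reshape(-1,2)
E
python3 - <<'E'
from h import *
T=lambda u,v,x0,y0,k=4:np.array([x0+(u+.5)/k-.5,y0+(v+.5)/k-.5])
a=lambda u,v:T(u,v,165,210); b=lambda u,v:T(u-400,v,312,190); c=lambda u,v:T(u,v-300,390,230); d=lambda u,v:T(u-400,v-300,203,217,400/112)
rail=[("top",[0,.09,.09],a(60,84)),("top",[0,-.09,.09],a(316,188)),("top",[.03,-.1,.018],a(350,162)),("top",[-.03,-.1,.018],a(318,240)),("top",[-.03,.1,.018],a(58,132)),
("scene",[0,-.09,.09],c(73,370)),("scene",[0,.09,.09],c(360,540)),("scene",[.03,-.1,.018],c(12,466)),
("scene",[-.023,-.058,.138],c(160,325)),("scene",[-.023,-.032,.138],c(200,347)),("scene",[-.023,.032,.138],c(312,412)),("scene",[-.023,.058,.138],c(352,437)),
("top",[.023,.058,.138],a(95,56)),("top",[.023,.032,.138],a(133,70)),("top",[.023,-.032,.138],a(225,108)),("top",[.023,-.058,.138],a(262,125)),
("top",[-.023,-.032,.138],a(200,178)),("top",[-.023,.058,.138],a(67,122))]
q,r=fit(rail,[.6,.25,-.3]);print("rail",q);print(np.c_[[p[1] for p in rail],r].round(2))
board=[("top",[0,.11,.13],b(445,92)),("top",[0,-.11,.13],b(774,150)),("top",[-.04,.12,.022],b(425,180)),("top",[-.04,-.12,.022],b(757,235)),("top",[.04,.12,.022],b(442,73)),("top",[.04,-.12,.022],b(771,128)),
("scene",[0,-.11,.13],d(432,318)),("scene",[0,.11,.13],d(757,442)),("scene",[.04,-.12,.022],d(423,455)),("scene",[.04,.12,.022],d(743,588)),("scene",[-.04,.12,.022],d(792,489)),
("scene",[.0025,-.067,.13],d(490,338)),("scene",[.0025,-.043,.13],d(527,349)),("scene",[.0025,.043,.13],d(650,400)),("scene",[.0025,.067,.13],d(690,412)),
("scene",[.0025,.043,.09],d(653,438)),("scene",[.0025,.067,.09],d(687,452)),("scene",[.0025,-.067,.09],d(497,375)),("scene",[.0025,-.043,.09],d(531,389))]
q,r=fit(board,[.6,-.1,-.1]);print("board",q);print(np.c_[[p[1] for p in board],r].round(2))
E
```

```text
rail [ 0.54501038  0.19751196 -0.38223141]
[[ 0.    0.09  0.09 -0.9  -0.76]
 [ 0.   -0.09  0.09 -2.42 -1.26]
 [ 0.03 -0.1   0.02  0.46 -0.09]
 [-0.03 -0.1   0.02 -0.16  0.26]
 [-0.03  0.1   0.02 -1.12  0.26]
 [ 0.   -0.09  0.09 -0.52 -0.79]
 [ 0.    0.09  0.09  0.6  -0.26]
 [ 0.03 -0.1   0.02 -0.68 -2.19]
 [-0.02 -0.06  0.14 -0.24 -0.98]
 [-0.02 -0.03  0.14  0.38 -0.4 ]
 [-0.02  0.03  0.14 -0.7  -1.26]
 [-0.02  0.06  0.14  0.55 -1.08]
 [ 0.02  0.06  0.14  0.43 -0.61]
 [ 0.02  0.03  0.14  0.26 -0.31]
 [ 0.02 -0.03  0.14  0.27 -0.44]
 [ 0.02 -0.06  0.14  0.4  -0.87]
 [-0.02 -0.03  0.14 -0.9  -1.36]
 [-0.02  0.06  0.14 -0.17 -0.65]]
board [ 0.60150663 -0.21044505 -0.1668941 ]
[[ 0.    0.11  0.13  0.75 -0.11]
 [ 0.   -0.11  0.13  1.99 -0.21]
 [-0.04  0.12  0.02 -1.11 -0.81]
 [-0.04 -0.12  0.02  0.15 -0.01]
 [ 0.04  0.12  0.02 -0.55 -1.45]
 [ 0.04 -0.12  0.02  0.66 -0.81]
 [ 0.   -0.11  0.13  0.13 -1.47]
 [ 0.    0.11  0.13 -1.04 -0.67]
 [ 0.04 -0.12  0.02 -1.33 -2.42]
 [ 0.04  0.12  0.02  0.32 -1.69]
 [-0.04  0.12  0.02  1.31 -2.  ]
 [ 0.   -0.07  0.13  0.22  0.47]
 [ 0.   -0.04  0.13 -0.56  1.19]
 [ 0.    0.04  0.13  0.13  0.82]
 [ 0.    0.07  0.13 -1.03  1.43]
 [ 0.    0.04  0.09  0.65 -0.2 ]
 [ 0.    0.07  0.09  0.83 -0.23]
 [ 0.   -0.07  0.09  1.04  0.09]
 [ 0.   -0.04  0.09  0.8  -0.11]]
```

```bash
cat > ov.py <<'E'
import cv2
from h import *
def box(x,y,z0,z1,xc=0,yc=0):
    V=[[xc+sx*x,yc+sy*y,z] for z in(z0,z1) for sx in(-1,1) for sy in(-1,1)]
    return V,[(0,1),(1,3),(3,2),(2,0),(4,5),(5,7),(7,6),(6,4),(0,4),(1,5),(2,6),(3,7)]
def rectx(x0,z0,x1,z1,yc):
    return [[x0,yc-.013,z0],[x0,yc+.013,z0],[x1,yc+.013,z1],[x1,yc-.013,z1]],[(0,1),(1,2),(2,3),(3,0)]
RAIL=[box(.03,.1,0,.018),box(.0025,.09,.018,.09)]+[rectx(s*.011,.102,s*.023,.138,y) for s in(-1,1) for y in(-.045,.045)]
BOARD=[box(.04,.12,0,.022),box(.0025,.11,.022,.13)]+[box(.0025,.012,.09,.13,0,y) for y in(-.055,.055)]
def crop(im,n,x,y,w,things,h=None):
    k=400/w; h=h or w*3//4
    r=cv2.resize(im[y:y+h,x:x+w],(400,300),interpolation=cv2.INTER_CUBIC)
    for q,m in things:
        for V,E in m:
            p=(proj(n,world(q,V))-[x,y]+.5)*k-.5
            for i,j in E: cv2.line(r,tuple(int(round(v*8)) for v in p[i]),tuple(int(round(v*8)) for v in p[j]),(0,255,0),1,cv2.LINE_AA,3)
    return r
E
python3 - <<'E'
from ov import *
t=cv2.imread("pics/top0.png"); s=cv2.imread("pics/scene0.png")
r=[([.545,.1975,-.382],RAIL)]; b=[([.6015,-.2104,-.167],BOARD)]
cv2.imwrite("pics/ov0.png",np.vstack([np.hstack([crop(t,"top",165,210,100,r),crop(t,"top",312,190,100,b)]),np.hstack([crop(s,"scene",390,230,100,r),crop(s,"scene",203,217,112,b)])]))
E
```

```text
(no output)
```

View pics/ov0.png

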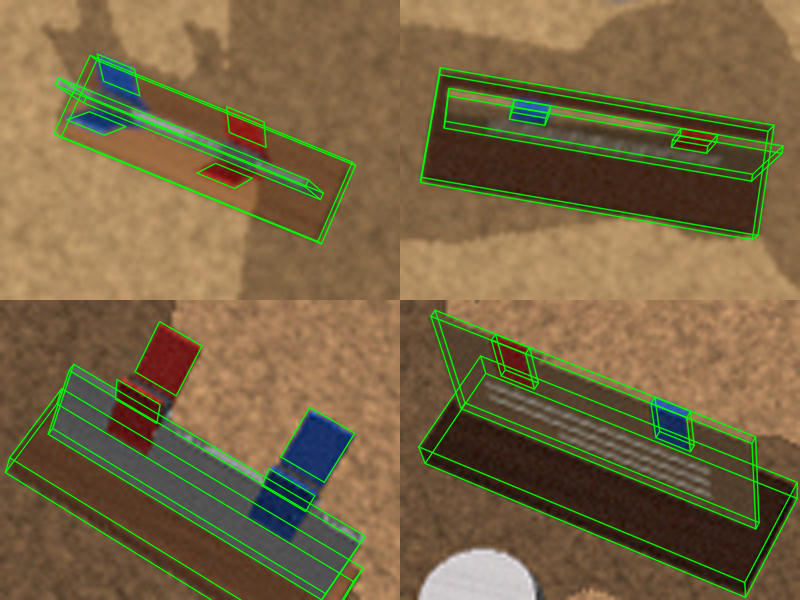

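```bash
cat >> h.py <<'E'
def need(P,yaw):
    s=bot.observe(); t=R.from_euler('xyz',s["tool_rot"])
    d=t.inv().apply(np.array(P)-s["position"])
    w=(t.inv()*R.from_euler('xyz',[np.pi,0,yaw])).as_rotvec()
    print(round(s["clock"],2),"pos",s["position"].round(4),"rpy",s["tool_rot"].round(3),"w",round(s["grip_width"],4),"F",s["force"].round(1),"ff",round(s["finger_force"],1)); print("  d",d.round(4),"rot",w.round(3))
RAILQ=[.545,.1975,-.382]; BOARDQ=[.6015,-.2104,-.167]
BC=world(RAILQ,[0,.045,.098])[0]; RC=world(RAILQ,[0,-.045,.098])[0]
BM=world(BOARDQ,[0,.055,.13])[0]; RM=world(BOARDQ,[0,-.055,.13])[0]
YR=RAILQ[2]+np.pi/2; YB=BOARDQ[2]+np.pi/2
E
python3 -c "
from h import *
print(BC,RC,BM,RM,YR,YB)
need([.43,-.28,.25],.8)
need([BC[0],BC[1],.24],YR)"
```

```text
[0.56177497 0.23925644 0.098     ] [0.52822503 0.15574356 0.098     ] [ 0.61064237 -0.15616517  0.13      ] [ 0.59235763 -0.26463483  0.13      ] 1.1887963267948964 1.4037963267948965
0.1 pos [ 0.2834 -0.5568  0.2495] rpy [-3.141  0.     0.471] w 0.0854 F [-0.1  0.1 -0.2] ff 0.0
  d [ 0.2562 -0.1801 -0.0003] rot [-0.001 -0.    -0.329]
0.1 pos [ 0.2834 -0.5568  0.2495] rpy [-3.141  0.     0.471] w 0.0854 F [-0.1  0.1 -0.2] ff 0.0
  d [ 0.6092 -0.5831  0.01  ] rot [-0.001 -0.    -0.718]
```

nudge_tcp --segments "0.085,0.05,-0.03,0,0,0,-0.05 | 0.085,0.11,-0.07,0,0,0,-0.15 | 0.085,0.16,-0.11,0,0,0,-0.22 | 0.085,0.21,-0.145,0,0,0,-0.28 | 0.085,0.256,-0.18,0,0,0,-0.33" --clamp_n 20

```text
clock: 0.72
position: [0.4284, -0.283, 0.25]
tool_rot: [3.142, -0.0, 0.803]
force: [1.7, -0.2, -0.4]
grip_width: 0.0855
finger_force: 0.0
```

```bash
python3 -c "
from h import *
need([.5,-.02,.25],1.)"
```

```text
0.72 pos [ 0.4284 -0.283   0.25  ] rpy [ 3.142 -0.     0.803] w 0.0855 F [ 1.7 -0.2 -0.4] ff 0.0
  d [ 0.2389 -0.1313 -0.    ] rot [ 0.    -0.    -0.197]
```

nudge_tcp --segments "0.085,0.05,-0.03,0,0,0,-0.05 | 0.085,0.1,-0.055,0,0,0,-0.1 | 0.085,0.15,-0.08,0,0,0,-0.15 | 0.085,0.2,-0.11,0,0,0,-0.18 | 0.085,0.239,-0.131,0,0,0,-0.2"

```text
clock: 1.35
position: [0.5003, -0.0197, 0.25]
tool_rot: [-3.141, -0.0, 1.003]
force: [-0.2, -0.0, 0.7]
grip_width: 0.0849
finger_force: 0.0
```

```bash
python3 -c "
from h import *
need([BC[0],BC[1],.2],YR)"
```

```text
1.35 pos [ 0.5003 -0.0197  0.25  ] rpy [-3.141 -0.     1.003] w 0.0849 F [-0.2 -0.   0.7] ff 0.0
  d [ 0.2514 -0.0874  0.05  ] rot [-0.    -0.    -0.186]
```

nudge_tcp --segments "0.085,0.055,-0.02,0,0,0,-0.04 | 0.085,0.11,-0.04,0,0,0,-0.08 | 0.085,0.16,-0.055,0,0,0,-0.12 | 0.085,0.21,-0.073,0.02,0,0,-0.16 | 0.085,0.2514,-0.0874,0.05,0,0,-0.186"

```text
clock: 1.98
position: [0.5627, 0.2389, 0.1997]
tool_rot: [3.141, -0.001, 1.188]
force: [0.9, -0.8, -0.4]
grip_width: 0.0849
finger_force: 0.0
```

```bash
python3 -c "
from ov import *
need([BC[0],BC[1],.126],YR)
t=bot.grab_frame('top');s=bot.grab_frame('scene')
cv2.imwrite('pics/a1.png',np.hstack([crop(t,'top',145,190,120,[(RAILQ,RAIL)]),crop(s,'scene',390,190,120,[(RAILQ,RAIL)])]))"
```

```text
1.98 pos [0.5627 0.2389 0.1997] rpy [ 3.141e+00 -1.000e-03  1.188e+00] w 0.0849 F [ 0.9 -0.8 -0.4] ff 0.0
  d [-0.0001 -0.001   0.0737] rot [ 0.001 -0.001 -0.   ]
```

View pics/a1.png

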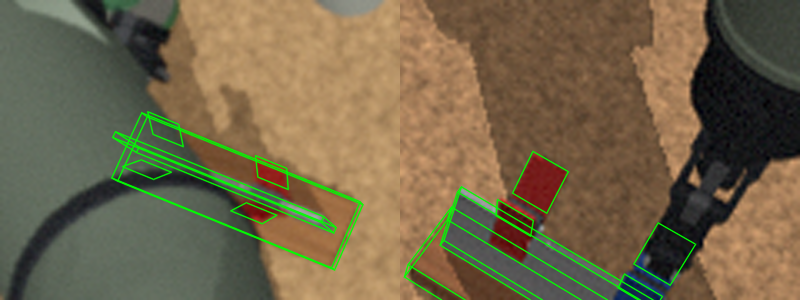

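Gripper stands over the blue clip, aligned with the modelled rail (scene view: fingers straddle the blue handles around crop (660,250)). Descend and squeeze.

nudge_tcp --segments "0.085,0,-0.001,0.03,0,0,0 | 0.085,0,-0.001,0.05,0,0,0 | 0.085,0,-0.001,0.0737,0,0,0 | 0.085,0,-0.001,0.0737,0,0,0"

```text
clock: 2.58
position: [0.5605, 0.2363, 0.125]
tool_rot: [-3.14, 0.002, 1.187]
force: [-0.9, 0.1, 0.8]
grip_width: 0.0849
finger_force: 0.0
```

nudge_tcp --segments "0.05,0,0,0,0,0,0 | 0.045,0,0,0,0,0,0 | 0.045,0,0,0,0,0,0" --clamp_n 20

```text
clock: 2.95
position: [0.5619, 0.2372, 0.1273]
tool_rot: [3.14, -0.001, 1.187]
force: [-0.9, -1.5, 7.3]
grip_width: 0.045
finger_force: 5.9
```

nudge_tcp --segments "0.035,0,0,0,0,0,0 | 0.035,0,0,0,0,0,0 | 0.035,0,0,0,0,0,0" --clamp_n 20

```text
clock: 3.32
position: [0.5621, 0.2374, 0.1277]
tool_rot: [3.14, -0.002, 1.187]
force: [-1.0, 0.7, 11.6]
grip_width: 0.0352
finger_force: 7.4
```

nudge_tcp --segments "0.025,0,0,0,0,0,0 | 0.01,0,0,0,0,0,0 | 0.01,0,0,0,0,0,0 | 0.01,0,0,0,0,0,0 | 0.01,0,0,0,0,0,0" --clamp_n 30

```text
clock: 3.95
position: [0.5622, 0.2376, 0.128]
tool_rot: [3.14, -0.002, 1.187]
force: [-2.1, -0.5, 15.7]
grip_width: 0.0177
finger_force: 31.1
```

nudge_tcp --segments "0.01,0,0,-0.002,0,0,0 | 0.01,0,0,-0.004,0,0,0" --clamp_n 30

```text
clock: 4.2
position: [0.5614, 0.237, 0.1306]
tool_rot: [3.141, -0.0, 1.187]
force: [0.8, 0.7, -0.5]
grip_width: 0.018
finger_force: 29.3
```

nudge_tcp --segments "0.01,0,0,-0.02,0,0,0 | 0.01,0,0,-0.05,0,0,0 | 0.01,0,0,-0.09,0,0,0 | 0.01,0,0,-0.11,0,0,0 | 0.01,0,0,-0.11,0,0,0" --clamp_n 30

```text
clock: 4.82
position: [0.5619, 0.2374, 0.2429]
tool_rot: [3.139, -0.002, 1.187]
force: [-0.5, 0.8, -1.2]
grip_width: 0.0178
finger_force: 29.4
```

```bash
python3 -c "
from ov import *
need([.57,0.03,.24],1.29)
t=bot.grab_frame('top');s=bot.grab_frame('scene')
cv2.imwrite('pics/a2.png',np.hstack([cv2.resize(t[120:360,100:420],(400,300)),crop(s,'scene',390,150,160,[])]))"
```

```text
4.83 pos [0.5619 0.2374 0.2429] rpy [ 3.139e+00 -2.000e-03  1.187e+00] w 0.0178 F [-0.5  0.8 -1.2] ff 29.4
  d [-0.1893  0.0852  0.0027] rot [ 0.002 -0.002 -0.103]
```

View pics/a2.png

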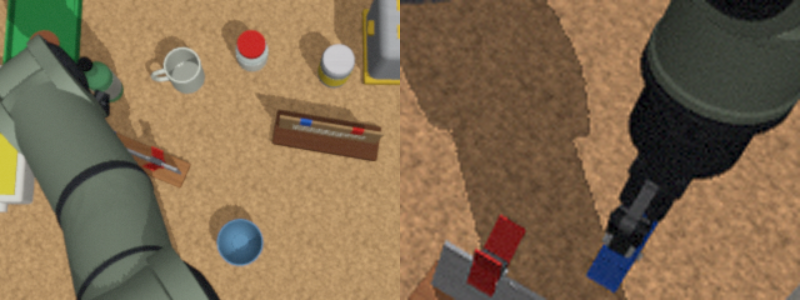

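Blue clip is held, clear of the rail (scene crop: jaw bottom corners about (588,275) and (615,290)); red still on the rail, bystanders unmoved.

```bash
python3 -c "
from h import *
P=[.5619,.2374,.2429]
for y in(-.013,.013): print(proj('scene',R.from_euler('z',-.382).apply([.015,y,-.063])+P))
"
```

```text
[[463.30052397 258.5282915 ]]
[[475.17291393 265.35076974]]
```

nudge_tcp --segments "0.01,-0.05,0.02,0,0,0,-0.03 | 0.01,-0.1,0.04,0,0,0,-0.05 | 0.01,-0.15,0.065,0,0,0,-0.08 | 0.01,-0.19,0.085,0,0,0,-0.1 | 0.01,-0.19,0.085,0,0,0,-0.1"

```text
clock: 5.55
position: [0.5687, 0.025, 0.2395]
tool_rot: [-3.14, 0.002, 1.282]
force: [0.4, 0.9, -1.4]
grip_width: 0.0178
finger_force: 29.4
```

```bash
python3 -c "
from h import *
need([BM[0],BM[1],.24],YB)"
```

```text
5.55 pos [0.5687 0.025  0.2395] rpy [-3.140e+00  2.000e-03  1.282e+00] w 0.0178 F [ 0.4  0.9 -1.4] ff 29.4
  d [-0.1617  0.0919 -0.0004] rot [-0.001  0.002 -0.122]
```

nudge_tcp --segments "0.01,-0.045,0.025,0,0,0,-0.04 | 0.01,-0.09,0.05,0,0,0,-0.08 | 0.01,-0.13,0.074,0,0,0,-0.1 | 0.01,-0.162,0.092,0,0,0,-0.122 | 0.01,-0.162,0.092,0,0,0,-0.122"

```text
clock: 6.18
position: [0.6117, -0.1545, 0.2391]
tool_rot: [-3.14, 0.0, 1.406]
force: [-0.4, 0.3, -1.3]
grip_width: 0.0174
finger_force: 29.4
```

```bash
python3 -c "
from ov import *
need([BM[0],BM[1],.168],YB)
t=bot.grab_frame('top');s=bot.grab_frame('scene')
cv2.imwrite('pics/a3.png',np.vstack([crop(t,'top',285,150,130,[]),crop(s,'scene',195,190,130,[])]).reshape(2,300,400,3).transpose(1,0,2,3).reshape(300,800,3))"
```

```text
6.17 pos [ 0.6117 -0.1545  0.2391] rpy [-3.14   0.     1.406] w 0.0174 F [-0.4  0.3 -1.3] ff 29.4
  d [-0.0018 -0.0006  0.0711] rot [-0.002  0.     0.002]
```

View pics/a3.png

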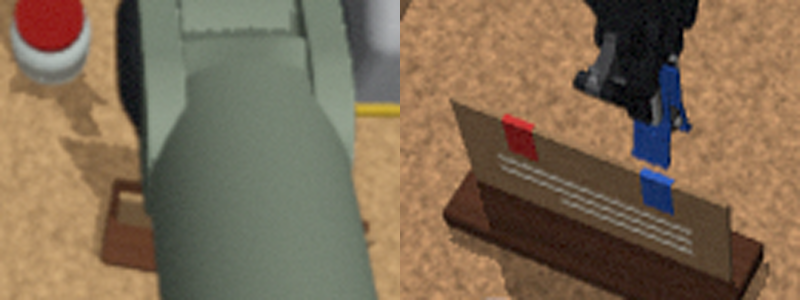

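Scene view: open blue jaws hang right above the blue mark (crop ~(655,165) over (657,190)). Descend.

nudge_tcp --segments "0.01,-0.002,-0.001,0.02,0,0,0 | 0.01,-0.002,-0.001,0.035,0,0,0 | 0.01,-0.002,-0.001,0.05,0,0,0 | 0.01,-0.002,-0.001,0.062,0,0,0 | 0.01,-0.002,-0.001,0.062,0,0,0"

```text
clock: 6.9
position: [0.6102, -0.1538, 0.1774]
tool_rot: [-3.14, -0.0, 1.409]
force: [-0.1, 0.0, -0.2]
grip_width: 0.0178
finger_force: 29.4
```

nudge_tcp --segments "0.01,0,0,0.004,0,0,0 | 0.01,0,0,0.007,0,0,0 | 0.01,0,0,0.01,0,0,0 | 0.01,0,0,0.01,0,0,0"

```text
clock: 7.4
position: [0.6106, -0.1541, 0.1683]
tool_rot: [3.141, -0.0, 1.409]
force: [-0.2, -0.3, -0.2]
grip_width: 0.018
finger_force: 29.4
```

nudge_tcp --segments "0.01,0,0,0.0015,0,0,0 | 0.01,0,0,0.003,0,0,0 | 0.01,0,0,0.003,0,0,0"

```text
clock: 7.78
position: [0.6109, -0.1541, 0.1678]
tool_rot: [3.14, 0.001, 1.408]
force: [-13.1, 1.4, 36.7]
grip_width: 0.0172
finger_force: 34.2
```

Seated (home contact at TCP z≈0.168). Ease the push and release.

nudge_tcp --segments "0.01,0,0,-0.0015,0,0,0 | 0.03,0,0,-0.0015,0,0,0 | 0.05,0,0,-0.0015,0,0,0 | 0.085,0,0,-0.0015,0,0,0 | 0.085,0,0,-0.0015,0,0,0" --clamp_n 20

```text
clock: 8.4
position: [0.6105, -0.154, 0.1667]
tool_rot: [-3.141, -0.0, 1.409]
force: [-0.9, 0.3, -0.5]
grip_width: 0.0822
finger_force: 0.0
```

nudge_tcp --segments "0.085,0,0,0,0,0,0 | 0.085,0,0,-0.03,0,0,0 | 0.085,0,0,-0.07,0,0,0 | 0.085,0,0,-0.09,0,0,0 | 0.085,0,0,-0.09,0,0,0"

```text
clock: 9.02
position: [0.6111, -0.1542, 0.2582]
tool_rot: [3.139, 0.0, 1.409]
force: [0.8, -0.4, -0.2]
grip_width: 0.0849
finger_force: 0.0
```

```bash
python3 -c "
from ov import *
need([.57,.03,.25],1.29)
s=bot.grab_frame('scene')
q=world(BOARDQ,[0,.055,0])[0];CL=[rectx(d*.011,.142,d*.023,.178,0) for d in(-1,1)]
cv2.imwrite('pics/a4.png',np.hstack([crop(s,'scene',203,200,100,[]),crop(s,'scene',203,200,100,[([q[0],q[1],BOARDQ[2]],CL)])]))"
```

```text
9.03 pos [ 0.6111 -0.1542  0.2582] rpy [3.139 0.    1.409] w 0.0849 F [ 0.8 -0.4 -0.2] ff 0.0
  d [ 0.1751 -0.0703  0.008 ] rot [0.003 0.    0.119]
```

View pics/a4.png

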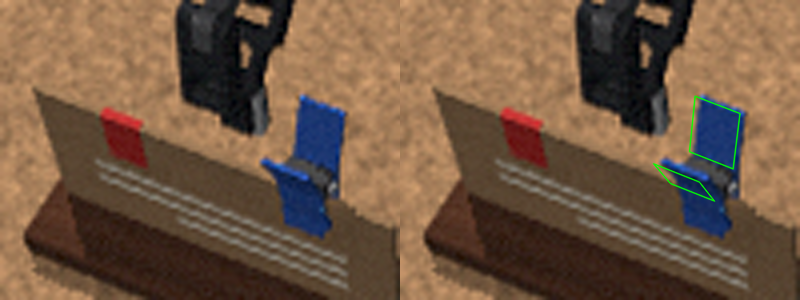

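Blue clip bites home on the board over the blue mark, upright and square, about 2 mm to +y of the modelled spot (handle top at crop (322,100)). Now the red one.

nudge_tcp --segments "0.085,0.045,-0.015,-0.01,0,0,0.03 | 0.085,0.09,-0.03,-0.01,0,0,0.06 | 0.085,0.13,-0.05,0,0,0,0.09 | 0.085,0.175,-0.07,0.008,0,0,0.119 | 0.085,0.175,-0.07,0.008,0,0,0.119"

```text
clock: 9.7
position: [0.5682, 0.0337, 0.2475]
tool_rot: [-3.139, -0.0, 1.295]
force: [-0.2, -0.4, 0.4]
grip_width: 0.085
finger_force: 0.0
```

```bash
python3 -c "
from h import *
need([RC[0],RC[1],.2],YR)"
```

```text
9.7 pos [0.5682 0.0337 0.2475] rpy [-3.139 -0.     1.295] w 0.085 F [-0.2 -0.4  0.4] ff 0.0
  d [ 0.1065 -0.0716  0.0477] rot [-0.003 -0.     0.106]
```

nudge_tcp --segments "0.085,0.05,-0.035,0,0,0,0.06 | 0.085,0.1065,-0.0716,0.01,0,0,0.106 | 0.085,0.1065,-0.0716,0.0477,0,0,0.106 | 0.085,0.1065,-0.0716,0.0477,0,0,0.106"

```text
clock: 10.2
position: [0.5292, 0.1515, 0.1987]
tool_rot: [-3.138, 0.003, 1.185]
force: [0.3, -0.7, 0.8]
grip_width: 0.085
finger_force: 0.0
```

```bash
python3 -c "
from h import *
need([RC[0],RC[1],.126],YR)"
```

```text
10.2 pos [0.5292 0.1515 0.1987] rpy [-3.138e+00  3.000e-03  1.185e+00] w 0.085 F [ 0.3 -0.7  0.8] ff 0.0
  d [ 0.0038 -0.0022  0.0727] rot [-0.004  0.003 -0.004]
```

nudge_tcp --segments "0.085,0.004,-0.002,0.03,0,0,0 | 0.085,0.004,-0.002,0.05,0,0,0 | 0.085,0.004,-0.002,0.0727,0,0,0 | 0.085,0.004,-0.002,0.0727,0,0,0"

```text
clock: 10.7
position: [0.5303, 0.1551, 0.1281]
tool_rot: [-3.14, 0.002, 1.182]
force: [-0.1, -0.0, -0.0]
grip_width: 0.0852
finger_force: 0.0
```

```bash
python3 -c "
from h import *
need([RC[0],RC[1],.126],YR)"
```

```text
10.7 pos [0.5303 0.1551 0.1281] rpy [-3.140e+00  2.000e-03  1.182e+00] w 0.0852 F [-0.1 -0.  -0. ] ff 0.0
  d [-0.0001 -0.0022  0.0021] rot [-0.001  0.002 -0.007]
```

nudge_tcp --segments "0.05,0,0,0,0,0,0 | 0.045,0,0,0,0,0,0 | 0.045,0,0,0,0,0,0 | 0.035,0,0,0,0,0,0 | 0.035,0,0,0,0,0,0" --clamp_n 20

```text
clock: 11.32
position: [0.531, 0.1568, 0.1297]
tool_rot: [3.14, -0.001, 1.184]
force: [0.5, -0.7, 11.3]
grip_width: 0.035
finger_force: 7.5
```

nudge_tcp --segments "0.025,0,0,0,0,0,0 | 0.01,0,0,0,0,0,0 | 0.01,0,0,0,0,0,0 | 0.01,0,0,0,0,0,0 | 0.01,0,0,0,0,0,0" --clamp_n 30

```text
clock: 11.95
position: [0.5305, 0.1573, 0.13]
tool_rot: [3.14, -0.001, 1.184]
force: [-7.2, 0.8, 22.1]
grip_width: 0.018
finger_force: 28.8
```

nudge_tcp --segments "0.01,0,0,-0.003,0,0,0 | 0.01,0,0,-0.03,0,0,0 | 0.01,0,0,-0.07,0,0,0 | 0.01,0,0,-0.11,0,0,0 | 0.01,0,0,-0.11,0,0,0" --clamp_n 30

```text
clock: 12.58
position: [0.5313, 0.1569, 0.2413]
tool_rot: [3.138, -0.003, 1.183]
force: [-0.8, 0.0, -1.1]
grip_width: 0.0177
finger_force: 29.7
```

```bash
python3 -c "
from h import *
need([.555,-.03,.24],1.29)"
```

```text
12.57 pos [0.5313 0.1569 0.2413] rpy [ 3.138e+00 -3.000e-03  1.183e+00] w 0.0177 F [-0.8  0.  -1.1] ff 29.7
  d [-0.1641  0.0926  0.0012] rot [ 0.004 -0.003 -0.107]
```

nudge_tcp --segments "0.01,-0.04,0.02,-0.02,0,0,-0.03 | 0.01,-0.08,0.045,-0.04,0,0,-0.05 | 0.01,-0.12,0.07,-0.04,0,0,-0.08 | 0.01,-0.164,0.093,-0.04,0,0,-0.107 | 0.01,-0.164,0.093,-0.04,0,0,-0.107" --clamp_n 30

```text
clock: 13.2
position: [0.554, -0.0346, 0.2775]
tool_rot: [-3.141, 0.002, 1.285]
force: [-1.0, 0.3, -0.7]
grip_width: 0.0179
finger_force: 29.7
```

```bash
python3 -c "
from h import *
need([RM[0],RM[1],.28],YB)"
```

```text
13.2 pos [ 0.554  -0.0346  0.2775] rpy [-3.141e+00  2.000e-03  1.285e+00] w 0.0179 F [-1.   0.3 -0.7] ff 29.7
  d [-0.21    0.1015 -0.0023] rot [-0.001  0.002 -0.118]
```

nudge_tcp --segments "0.01,-0.05,0.025,-0.002,0,0,-0.04 | 0.01,-0.1,0.05,-0.002,0,0,-0.08 | 0.01,-0.15,0.075,-0.002,0,0,-0.1 | 0.01,-0.21,0.1015,-0.002,0,0,-0.118 | 0.01,-0.21,0.1015,-0.002,0,0,-0.118" --clamp_n 30

```text
clock: 13.82
position: [0.593, -0.2646, 0.2788]
tool_rot: [-3.14, 0.001, 1.403]
force: [0.1, 0.0, -0.7]
grip_width: 0.0177
finger_force: 29.7
```

```bash
python3 -c "
from ov import *
need([RM[0],RM[1],.225],YB)
s=bot.grab_frame('scene')
p=bot.observe()['position']
H=[rectx(d*.0135,p[2]-.032-.033,d*.009,p[2]-.032,0) for d in(-1,1)]
cv2.imwrite('pics/a5.png',np.hstack([crop(s,'scene',203,170,120,[]),crop(s,'scene',203,170,120,[([p[0],p[1],BOARDQ[2]],H),(BOARDQ,BOARD[1:])])]))"
```

```text
13.82 pos [ 0.593  -0.2646  0.2788] rpy [-3.140e+00  1.000e-03  1.403e+00] w 0.0177 F [ 0.1  0.  -0.7] ff 29.7
  d [-0.0001 -0.0006  0.0538] rot [-0.002  0.001 -0.   ]
```

View pics/a5.png

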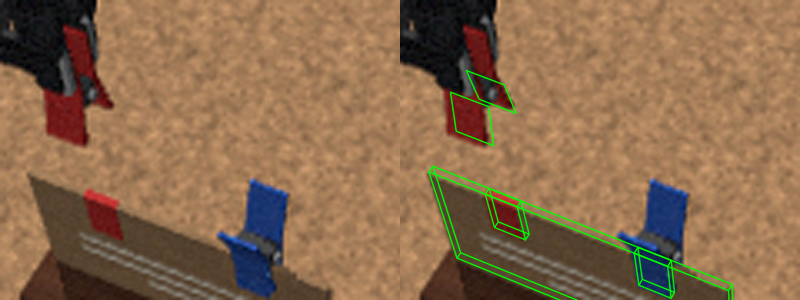

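Red jaws are open and hang over the red mark within ~2 mm of the prediction (jaw bottom crop (67,140), mark top (103,197)). Descend to 17 mm above the edge.

nudge_tcp --segments "0.01,0.001,0,0.02,0,0,0 | 0.01,0.001,0,0.04,0,0,0 | 0.01,0.001,0,0.06,0,0,0 | 0.01,0.001,0,0.075,0,0,0 | 0.01,0.001,0,0.085,0,0,0" --clamp_n 30

```text
clock: 14.5
position: [0.5941, -0.2582, 0.1946]
tool_rot: [-3.141, -0.0, 1.41]
force: [0.4, 0.4, -0.2]
grip_width: 0.0178
finger_force: 29.7
```

nudge_tcp --segments "0.01,0,0,0.005,0,0,0 | 0.01,0,0,0.01,0,0,0 | 0.01,0,0,0.015,0,0,0 | 0.01,0,0,0.015,0,0,0 | 0.01,0,0,0.015,0,0,0" --clamp_n 30

```text
clock: 15.12
position: [0.5941, -0.2593, 0.1806]
tool_rot: [3.141, 0.0, 1.409]
force: [0.7, 0.1, -0.9]
grip_width: 0.0178
finger_force: 29.7
```

```bash
python3 -c "
from ov import *
need([RM[0],RM[1],.179],YB)
s=bot.grab_frame('scene')
t=bot.grab_frame('top')
cv2.imwrite('pics/a6.png',np.hstack([crop(s,'scene',203,190,80,[]),cv2.resize(s,(400,300))]))"
```

```text
15.12 pos [ 0.5941 -0.2593  0.1806] rpy [3.141 0.    1.409] w 0.0178 F [ 0.7  0.1 -0.9] ff 29.7
  d [-0.0055 -0.0008  0.0016] rot [0.    0.    0.005]
```

View pics/a6.png

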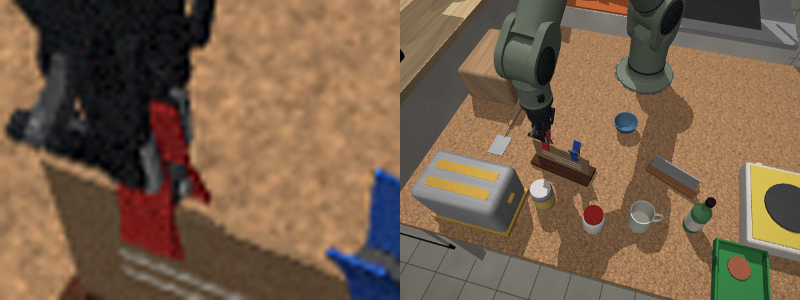

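```bash
python3 -c "
from h import *
for y in(-.068,-.042): print(proj('scene',world(BOARDQ,[.015,y,.115])), proj('scene',world(BOARDQ,[.0025,y,.13])))
need([RM[0],RM[1],.179],YB)"
```

```text
[[225.86833589 235.69097023]] [[227.68386968 227.59471446]]
[[236.16977375 239.81933982]] [[238.06181168 231.7057263 ]]
15.22 pos [ 0.5941 -0.2593  0.1806] rpy [3.141 0.    1.409] w 0.0177 F [-0.1  0.6 -0.6] ff 29.7
  d [-0.0055 -0.0009  0.0016] rot [0.    0.    0.005]
```

nudge_tcp --segments "0.01,-0.002,0,0,0,0,0 | 0.01,-0.004,0,0,0,0,0 | 0.01,-0.004,0,0,0,0,0 | 0.01,-0.004,0,0,0,0,0" --clamp_n 30

```text
clock: 15.72
position: [0.5934, -0.2632, 0.1804]
tool_rot: [3.142, -0.0, 1.409]
force: [0.5, 0.3, -0.8]
grip_width: 0.0178
finger_force: 29.7
```

```bash
python3 -c "
from ov import *
need([RM[0],RM[1],.179],YB)
s=bot.grab_frame('scene')
cv2.imwrite('pics/a7.png',np.hstack([crop(s,'scene',213,200,40,[]),crop(s,'scene',203,190,120,[(BOARDQ,BOARD[1:])])]))"
```

```text
15.72 pos [ 0.5934 -0.2632  0.1804] rpy [ 3.142 -0.     1.409] w 0.0178 F [ 0.5  0.3 -0.8] ff 29.7
  d [-0.0016 -0.0008  0.0014] rot [ 0.    -0.     0.005]
```

View pics/a7.png

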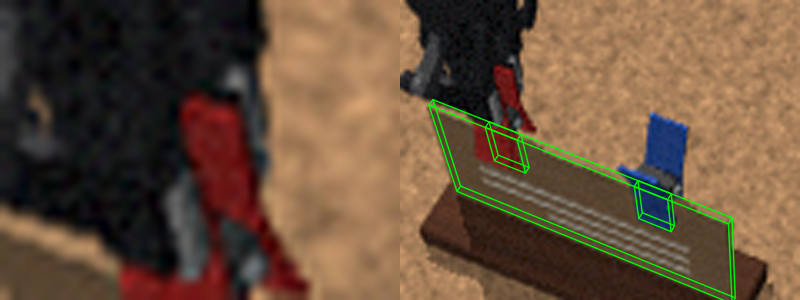

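Red clip is astride the board, lip corners at ~px (225.5,237) and (238,241), within about 2 mm of the centred prediction; there is no contact force, and the blue clip is in place.

```bash
python3 -c "
from workcell import bot
print(bot.job_done())"
```

```text
the job is handed in; nothing more can be done
None
```

I handed the job in at about 16 s on the clock. The blue clip is biting home on the board at the blue mark. The red clip is held wide open astride the red mark with no contact force measured. The interface didn't report a verdict.

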